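Drive the crawlers into the fort

TASK

Set up the fort for the next game: slide its gate open, push every round crawler standing outside along the table through the gateway and park each wholly on a round pad of its own in the yard (any pad will do), then slide the gate fully shut. The models are painted and delicate: nudge them along the ground gently, without gripping, lifting or tipping them or taking them round the end of the wall, and leave the things lying around the board where they are.

Things in the scene. Friction and masses are not known exactly. Their poses are not given: they have to be found in the camera images.
- fort: Fixed stone-grey wall along its own x, 32 mm thick (y +-16), 42 high, at x -130 to -45 and +45 to +160 mm; end towers 58 mm across, 54 high, at x = -140 and +170. Origin: table level, middle of the gateway. Gateway: clear gap x -45 to +45 mm, open above, flat floor. Yard with pads on the +y side, crawlers start on the -y side; z up.
- gate (a joint): Sliding steel gate panel, 98 mm long, 7 mm thick, 40 mm high, running in the slot in the middle of the wall. Value in m: 0 = fully shut (closing the gateway), 0.092 = fully open (slid along the fort's +x into the wall); held lightly by friction (about 1 N).
- gate_grip (a point): Point in the gate's grip, an upright tab over the middle of the gate panel: 34 mm long along the fort's x, 10 mm thick along the fort's y, from the wall's top (42 mm) up to 75 mm above the table; this point is 65 mm above the table, centred in the tab. Moves with the gate.
- pad0 (a point): Centre, at table level, of the left-hand (fort's -x) round pad in the yard: a flat painted disc 88 mm in diameter, flush with the table, at x = -90 mm, y = +145 mm in the fort's frame.
- pad1 (a point): Centre, at table level, of the middle round pad in the yard: a flat painted disc 88 mm in diameter, flush with the table, at x = 0 mm, y = +145 mm in the fort's frame.
- pad2 (a point): Centre, at table level, of the right-hand (fort's +x) round pad in the yard: a flat painted disc 88 mm in diameter, flush with the table, at x = 90 mm, y = +145 mm in the fort's frame.
- crawler0: round rust-brown resin model vehicle (armoured crawler): a drum 60 mm across and 30 mm high with a small turret (34 mm across, to 44 mm high, with a short gun barrel) on top, about 160 g, standing loose on the table; origin at the centre of its underside, z up. May be absent (None).
- crawler1: round rust-brown resin model vehicle (armoured crawler): a drum 60 mm across and 30 mm high with a small turret (34 mm across, to 44 mm high, domed, to 53 mm) on top, about 160 g, standing loose on the table; origin at the centre of its underside, z up. May be absent (None).
- crawler2: round rust-brown resin model vehicle (armoured crawler): a drum 60 mm across and 30 mm high with a small turret (34 mm across, to 44 mm high, with a small flat box, to 49 mm) on top, about 160 g, standing loose on the table; origin at the centre of its underside, z up. May be absent (None).
- paint_pot: Bystander: small paint jar, 34 mm across, 42 mm high; origin under its centre.
- tape_measure: Bystander: yellow and black pocket tape measure, 66 x 34 x 62 mm; origin under its centre.
- dice_cup: Bystander: black dice cup, 66 mm across, 75 mm high; origin under its centre.
There are look-alikes about, which are no part of the job. Leave any purple or red look-alike of the crawler2 alone. What is shaped like the crawler0 but turquoise is not meant.

How it is judged:
On the way, in this order (a step that is already met when the one before it is completed fails the run):
1. the gate has been slid open (at least 75 mm) (value of joint gate above 0.075 m), for 0.2 s.
2. every crawler present stands wholly on a pad ((horizontal distance between crawler0 and pad0 below 0.015 m or horizontal distance between crawler0 and pad1 below 0.015 m or horizontal distance between crawler0 and pad2 below 0.015 m) and (horizontal distance between crawler1 and pad0 below 0.015 m or horizontal distance between crawler1 and pad1 below 0.015 m or horizontal distance between crawler1 and pad2 below 0.015 m) and (horizontal distance between crawler2 and pad0 below 0.015 m or horizontal distance between crawler2 and pad1 below 0.015 m or horizontal distance between crawler2 and pad2 below 0.015 m)), for 0.2 s.
3. the gate has been slid fully shut (within 5 mm) (value of joint gate below 0.005 m), for 0.2 s.
At the end, for the whole second after the job is handed in: Every crawler present stands upright and at rest with its centre within 15 mm of the centre of a pad (one per pad), and the gate is shut to within 5 mm (all of step 2 and value of joint gate below 0.005 m and linear speed of each of crawler0, crawler1, crawler2 below 0.01 m/s and angle between each of crawler0, crawler1, crawler2's own z axis and vertical below 0.1 rad); the robot touches nothing.
It fails at once if a crawler is lifted more than 15 mm off the table (height (world z) of any of crawler0, crawler1, crawler2 above 0.015 m).
It fails at once if a crawler is tipped more than 0.35 rad (angle between any of crawler0, crawler1, crawler2's own z axis and vertical above 0.35 rad).
It fails at once if a crawler is gripped or shoved hard (fingers press on it with more than 20 N) (contact force between the fingers and crawler0 above 20 N or contact force between the fingers and crawler1 above 20 N or contact force between the fingers and crawler2 above 20 N).
It fails at once if a crawler passes the line of the wall other than through the gateway ((y of crawler0 in the frame of fort between -0.012 and 0.012 m and (x of crawler0 in the frame of fort above 0.05 m or x of crawler0 in the frame of fort below -0.05 m)) or (y of crawler1 in the frame of fort between -0.012 and 0.012 m and (x of crawler1 in the frame of fort above 0.05 m or x of crawler1 in the frame of fort below -0.05 m)) or (y of crawler2 in the frame of fort between -0.012 and 0.012 m and (x of crawler2 in the frame of fort above 0.05 m or x of crawler2 in the frame of fort below -0.05 m))).
It fails at once if a bystander is moved more than 30 mm (distance of any of paint_pot, tape_measure, dice_cup from where it was at the start of the episode above 0.03 m).
Of crawler0, crawler1, crawler2 only 2 to 3 are there at a start; the rules pass over those that are not, and their reading is None.
At some moment in a run one of crawler0, crawler1, crawler2 may be knocked a few centimetres aside while the robot is not near it.
Once in a run the grip may slacken for a moment while it holds something.
It also fails if it takes over 210 s, if anything falls off the work surface, if the arm or the gripper's body presses on something with over 40 N, if the wrist force passes 120 N, or if a joint passes its speed limit or range.

ROBOT

A 6-joint arm with a two-finger parallel gripper is mounted at the origin on the work surface. World frame = base frame: x ahead of the robot, y to its left, z up, the work surface at z = 0. Lengths are in m, angles in rad, forces in N, time in s.
With the tool pointing down it reaches from about 0.375 to 0.975 m from the base axis. Payload 3.8 kg.
Tool frame: the origin (TCP) lies between the finger pads; the fingertips stand 8 mm ahead of it and the grasp point (between the pads) lies 11 mm behind it (tcp_to_tips is the distance from the TCP to the fingertips, in m); z points along the fingers, y is the line along which they close (so a half turn about z gives the same grasp; the last joint's range is limited). The gripper opens to 85 mm and grips with 20 to 120 N. Pads are 22 mm wide; open, the fingers measure 114 mm over their backs; the gripper's body (76 mm by 85 mm) begins 54 mm behind the grasp point. The pads swing forward as they close: fully open they stand 13 mm farther back than shut.
Start: joints at [-1.172, 0.264, 1.604, -0, 1.274, -0.037], TCP at [0.285, -0.612, 0.239] pointing down, gripper open.
Joint ranges: [-2.63, 2.63], [-0.94, 2.18], [0.31, 2.57], [-1.31, 4.45], [0, 2.66], [-2.55, 2.55]. Speed limits (rad/s): [2.57, 2.57, 3.14, 3.14, 3.14, 3.14].

INTERFACE

Orientations are given as a rotation vector (axis times angle).
In Python, from workcell import * gives the robot as it stands.
- The arm moves only by the tool move_arm, never from a script. Its argument "series" is one flat list of numbers, 7 for each row, row after row: the finger opening in cm, from 0 to 8.54, then the shift along the tool's x, y, z in cm, then the turn, a rotation vector about the tool's x, y, z in degrees. A call has 1 to 5 rows; each row shifts and turns the commanded pose from where the row before left it, along the tool's axes as they then stand; what a row does not reach is not made up. A row lasts 1/8 s, in which the tool goes at most 62.5 mm and 10.7 degrees, less where a joint would pass 70% of its speed; a pose out of reach is approached as far as the arm can. A call is refused whole if a number of a shift passes 6.25 or a number of a turn 10.7, either way. A call with a gripper value outside its range is refused whole. The fingers move at their own pace and stop on an object; "grip_force" is the grip in N (left out, the last holds). Time passes only in rows, so rows that do not move let the fingers close. It gives the time, the measured TCP pose, the force, the opening and the grip force at its end, in the units of the state.
- read_state(): the state, without advancing time (a new reading comes with each control period).
- read_camera(name): name is "side" or "top"; returns the picture (384x512x3 uint8, red, green, blue); there is no depth.
- calibration(name): a dict with "camera_matrix" (3x3 intrinsics, pixels), "k1" (the pictures are not rectified: a ray, as slopes to the right and down, at radius r is drawn at 1 + k1 r^2 times it, then the intrinsics apply), "rvec" (rotation vector, rad) and "tvec" (3), from world to camera coordinates, as OpenCV has them. Camera axes: x right, y down, z forward; pixel columns grow to the right and rows downward; lengths in m; the calibration is good to about 2 mm. A picture is of the moment at which its call begins. calibration takes no time and is no camera call.
- finish_job(): hands the job in; it is judged then, once.
The state is a dict: "time": time; "q": joint angles; "joint_vel": joint speeds; "joint_torque": joint torques, N m; "tool_pos": TCP position; "tcp_rot": TCP orientation; "wrist_force": force on the tool from outside, world axes, zero at the start; "torque": the same for the moment, N m; "width": opening from 0.0 (shut) to 1.0 (fully open); "grip_force": force on a finger pad.
Only numpy, scipy, OpenCV 4.12 (cv2) and the standard library are available. Lean on these libraries where they do the work, as an engineer would, in place of code of your own. Each camera call takes 0.05 s, during which the arm holds its last target. There are 200 camera calls.

## Working session

There is one attempt and no reset: what is moved stays moved. The work goes in short steps, Python scripts to look and compute and a tool call to move; the robot and the scene stay as the last step left them, time stands still between calls to the robot, and variables do not carry over. Pictures are saved under pics/ and viewed, at most 14 in all, crops included, and the job is handed in when it is done.

Besides the shell and the picture viewer there is one more tool, called after "Request:" by a JSON object that holds its "fn" and its "kwargs", one argument or row to a line. move_arm: Moves the arm, as the interface text tells. Its arguments: {"type":"object","properties":{"series":{"type":"array"},"grip_force":{"type":"number"}},"required":["series"]}

```bash
mkdir -p pics; ls; cat > h.py <<'E'
from workcell import *
import numpy as np, cv2
def cam(n):
    c=calibration(n); R,_=cv2.Rodrigues(np.array(c["rvec"],float)); return np.array(c["camera_matrix"],float),c["k1"],R,np.array(c["tvec"],float).ravel()
def pt(n,u,v,z=0.):
    K,k1,R,t=cam(n); d=np.array([k1,0,0,0,0.])
    p=cv2.undistortPoints(np.array([[[u,v]]],float),K,d)[0,0]
    r=R.T@np.array([p[0],p[1],1]); o=-R.T@t
    return o+r*(z-o[2])/r[2]
def px(n,P):
    K,k1,R,t=cam(n); return cv2.projectPoints(np.array(P,float).reshape(-1,1,3),cv2.Rodrigues(R)[0],t,K,np.array([k1,0,0,0,0.]))[0].reshape(-1,2)
def save(n,f,im=None):
    im=read_camera(n) if im is None else im
    cv2.imwrite(f"pics/{f}.png",im[:,:,::-1]); return im
E
python3 - <<'E'
from h import *
for n in("top","side"):
    im=save(n,n+"0"); np.save(n+"0.npy",im); K,k,R,t=cam(n); print(n,K[0,0],k,-R.T@t,R[2])
print(read_state())
E
```

```text
pics
top 459.37152475383783 -0.11224074409673683 [0.33890062 0.0051013  1.51551124] [ 0.07826433  0.00392953 -0.9969249 ]
side 495.50222889455995 -0.065307148182243 [0.36895495 0.95109294 0.96179297] [ 0.08726686 -0.71755534 -0.6910129 ]
{'time': 0.1, 'q': array([-1.17188153e+00,  2.64701964e-01,  1.60526173e+00, -2.60805061e-05,
        1.27371647e+00, -3.68815743e-02]), 'joint_vel': array([-0.00163319, -0.00270571, -0.00226307,  0.00049559,  0.00077621,
       -0.00071351]), 'joint_torque': array([ 3.89930174e-04, -5.16708827e+01, -3.68590987e+01, -5.10183486e-05,
        6.33084230e-03, -2.20622803e-05]), 'tool_pos': array([ 0.28468431, -0.61129991,  0.23805713]), 'tcp_rot': array([-3.06530333e+00, -6.78711972e-01,  6.28438247e-04]), 'wrist_force': array([ 0.127179  , -0.61884804, -0.49896216]), 'torque': array([-0.01494329, -0.02157003, -0.03020423]), 'grip_force': 0.0, 'width': 1.003103773485426}
```

View pics/top0.png

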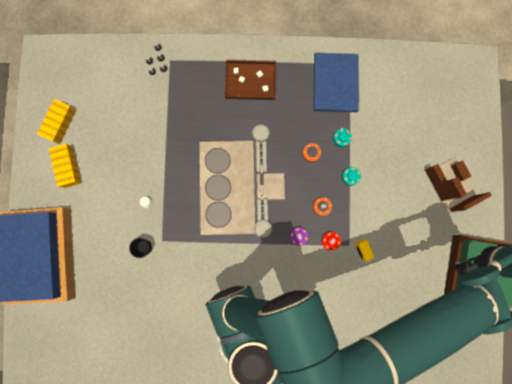

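View pics/side0.png

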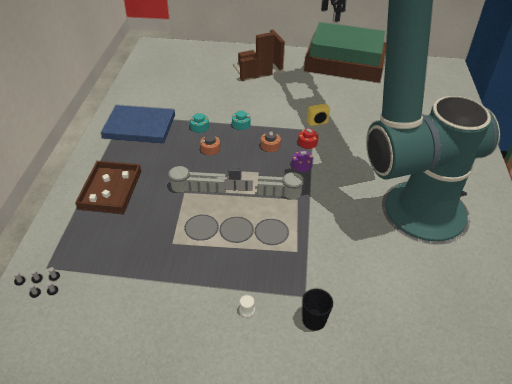

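```bash
python3 - <<'E'
from h import *
im=np.load("top0.npy"); s=np.load("side0.npy")
a=cv2.resize(im[110:260,185:370],None,fx=4,fy=4,interpolation=cv2.INTER_CUBIC)
save("",'cropt',a)
b=cv2.resize(s[95:250,150:350],None,fx=4,fy=3.8,interpolation=cv2.INTER_CUBIC)[:600]
save("",'crops',b)
for n,i in(("top",im),("side",s)):
    h=cv2.cvtColor(i,cv2.COLOR_RGB2HSV)
    for nm,lo,hi in(("rust",(5,130,90),(14,255,255)),("red",(0,200,90),(4,255,255)),("purple",(135,80,40),(165,255,255)),("turq",(80,120,60),(95,255,255)),("yel",(20,180,120),(30,255,255))):
        m=cv2.inRange(h,lo,hi); m=cv2.morphologyEx(m,cv2.MORPH_CLOSE,np.ones((5,5)))
        k,_,st,c=cv2.connectedComponentsWithStats(m)
        for j in range(1,k):
            if st[j,4]>60: print(n,nm,st[j],c[j].round(1),pt(n,*c[j],0.03).round(3))
E
```

```text
top rust [ 225   61   51   37 1601] [250.5  79.2] [0.853 0.03  0.03 ]
top rust [302 143  19  19 211] [311.1 152.6] [ 0.61  -0.175  0.03 ]
top rust [453 162  17  35 267] [460.9 177.5] [ 0.541 -0.679  0.03 ]
top rust [434 165  11  18  85] [438.9 172.3] [ 0.556 -0.603  0.03 ]
top rust [464 193  27  16 105] [477.1 200.5] [ 0.466 -0.735  0.03 ]
top rust [313 197  19  19 221] [321.8 206. ] [ 0.435 -0.212  0.03 ]
top rust [322 232  19  19 135] [331.1 241.6] [ 0.321 -0.244  0.03 ]
top rust [468 237  44   9  73] [489.2 240.6] [ 0.333 -0.777  0.03 ]
top red [322 232  18  18 222] [330.7 240.1] [ 0.326 -0.242  0.03 ]
top purple [289 227  20  18 278] [298.5 235.9] [ 0.337 -0.138  0.03 ]
top turq [333 128  19  19 257] [341.8 137.3] [ 0.664 -0.276  0.03 ]
top turq [342 167  19  18 250] [350.7 176. ] [ 0.536 -0.306  0.03 ]
top yel [  38  100   43   87 1860] [ 60.2 143.4] [0.624 0.663 0.03 ]
top yel [356 240  18  21 229] [365.  249.9] [ 0.296 -0.355  0.03 ]
side rust [257  30  27  12  68] [270.3  34.8] [ 0.492 -0.867  0.03 ]
side rust [239  51  15  10 113] [246.7  55.4] [ 0.565 -0.693  0.03 ]
side rust [261 134  19  18 220] [270.  144.1] [ 0.434 -0.184  0.03 ]
side rust [201 137  19  18 225] [210.1 147.2] [ 0.607 -0.148  0.03 ]
side rust [  78  162   61   45 1388] [107.5 186.1] [0.855 0.048 0.03 ]
side purple [292 150  21  22 359] [301.7 161. ] [ 0.338 -0.121  0.03 ]
side turq [232 111  18  19 272] [240.4 120.5] [ 0.536 -0.289  0.03 ]
side turq [190 114  19  19 269] [199.1 123.4] [ 0.661 -0.258  0.03 ]
```

View pics/cropt.png

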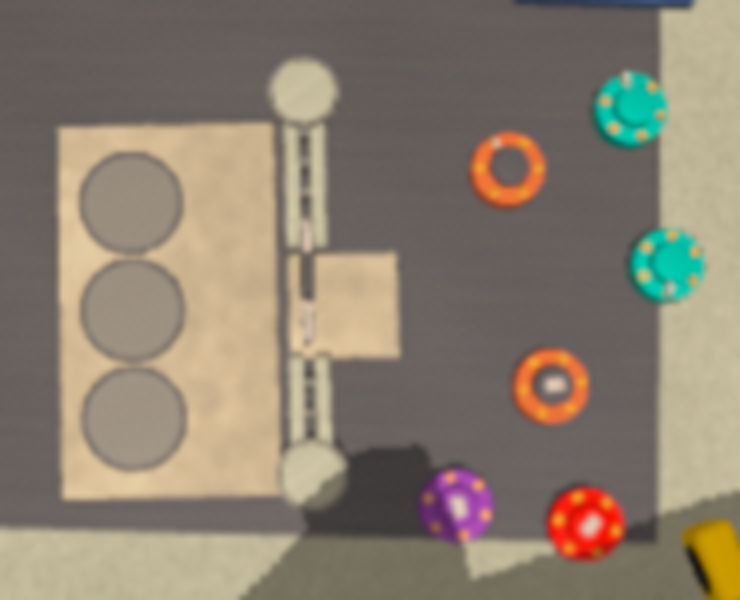

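View pics/crops.png

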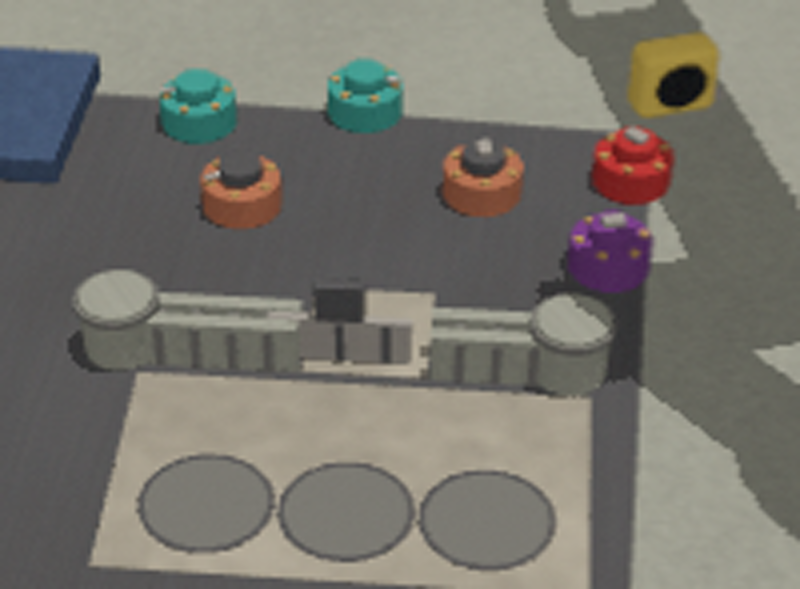

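```bash
cat >> h.py <<'E'
def pads(n,im):
    h=cv2.cvtColor(im,cv2.COLOR_RGB2HSV); m=cv2.inRange(h,(8,45,110),(28,150,255))
    cs,hi=cv2.findContours(m,cv2.RETR_CCOMP,cv2.CHAIN_APPROX_NONE); o=[]
    for c,q in zip(cs,hi[0]):
        if q[3]>=0 and cv2.contourArea(c)>150: 
            e=cv2.fitEllipse(c); o.append((e[0],e[1]))
    return o
E
python3 - <<'E'
from h import *
for n in("top","side"):
    im=np.load(n+"0.npy")
    for c,ax in pads(n,im): print(n,np.round(c,1),np.round(ax,1),pt(n,*c).round(4))
print(px("top",[[.5,0,0.054],[.5,0,0],[0.6,0,0],[.5,.1,0]]))
hsv=cv2.cvtColor(np.load("top0.npy"),cv2.COLOR_RGB2HSV); hs=cv2.cvtColor(np.load("side0.npy"),cv2.COLOR_RGB2HSV)
for p in((218,160),(205,170),(261,133),(263,150)): print(p,hsv[p[1],p[0]])
for p in((201,227),(215,205),(234,174)): print(p,hs[p[1],p[0]])
E
```

```text
top [217.9 214.2] [25.5 26.1] [0.4021 0.1267 0.    ]
top [217.1 187.3] [22.7 24. ] [0.4915 0.1321 0.    ]
top [215.8 158. ] [19.2 23. ] [0.5895 0.1393 0.    ]
top [364.1 250. ] [16.2 24.7] [ 0.295  -0.3591  0.    ]
top [140.5 246.9] [21.1 24.7] [0.2875 0.3805 0.    ]
top [468.5 202. ] [10.5 44.1] [ 0.4626 -0.7188  0.    ]
top [447.7 180.1] [39.3 43.2] [ 0.535  -0.6459  0.    ]
top [ 64.4 165.6] [27.9 49.9] [0.5539 0.6558 0.    ]
top [ 56.  121.3] [29.1 47.1] [0.7075 0.6967 0.    ]
top [261.1 150.8] [216.3 228.4] [ 0.6174 -0.0111  0.    ]
[[257.03710675 183.86567995]
 [256.93844692 185.64821881]
 [257.63618591 155.85360164]
 [226.81316587 184.93986019]]
(218, 160) [ 18  45 153]
(205, 170) [ 19  72 226]
(261, 133) [ 23  52 196]
(263, 150) [ 23  53 196]
(201, 227) [ 24  21 123]
(215, 205) [ 20  38 166]
(234, 174) [120   5  55]
```

```bash
cat >> h.py <<'E'
def pads(n,im,th,box):
    x0,y0,x1,y1=box; g=cv2.resize(im[y0:y1,x0:x1].max(2),None,fx=4,fy=4,interpolation=cv2.INTER_LINEAR)
    cs,_=cv2.findContours((g>th).astype(np.uint8),cv2.RETR_LIST,cv2.CHAIN_APPROX_NONE); o=[]
    for c in cs:
        if 3000<cv2.contourArea(c)<16000:
            e=cv2.fitEllipse(c); o.append(((np.array(e[0])+.5)/4-.5+[x0,y0],np.array(e[1])/4))
    return o
E
python3 - <<'E'
from h import *
for n,th,b in(("top",190,(196,138,256,240)),("side",146,(170,195,305,252))):
    im=np.load(n+"0.npy")
    for c,ax in pads(n,im,th,b): print(n,np.round(c,1),np.round(ax,1),pt(n,*c).round(4))
im=np.load("top0.npy")
g=cv2.resize(im[118:245,240:290],None,fx=4,fy=4)
m=cv2.inRange(cv2.cvtColor(g,cv2.COLOR_RGB2HSV),(0,0,120),(40,90,255))
for p,z in(((260.8,132.3),.054),((263,228.5),.054)): print(pt("top",*p,z))
s=np.load("side0.npy")
print(s[165:190,230:255].max(2))
E
```

```text
[ 0.66810807 -0.0082747   0.054     ]
[ 0.35794145 -0.02227176  0.054     ]
[[ 87  86  88  90  89  89  90  88  89  88  89  89  89  88  87  88  87  89
   90  90  89  91  92  89  89]
 [ 87  87  88  89  89  90  89  89  87  89  90  90  90  89  90  88  88  87
   88  89  89  90  91  90  90]
 [ 86  88  90  90  90  88  88  88  88  87  89  89  90  89  89  90  87  87
   89  89  88  90  89  91  91]
 [ 87  87  86  84  84  88  87  77  76  77  88  88  89  90  89  90  88  89
   91  89  90  89  89  88  90]
 [ 91  89  89  89  90  87  90  89  88  86  88  88  89  89  89  89  88  89
   90  89  90  90  88  88  90]
 [ 89  91  92  93  92  95  89  92  90  90  85  79  88  89  90  87  86  90
   88  88  89  90  87  91  90]
 [ 59  57  58  57  58  58  59  60  59  64  72  99 131 131 129 127 107 109
  109 110 108  90  86  88  90]
 [ 57  57  56  56  55  55  58  59  56  57  69 126 169 168 169 166 164 165
  166 167 166 164 165 165 163]
 [ 56  56  56  58  56  56  55  54  57  57  68 127 171 171 169 168 166 167
  167 169 167 168 166 166 166]
 [ 54  55  56  56  55  57  57  54  56  56  70 127 171 171 170 170 167 168
  168
[... 901 characters left out ...]
09 108 111 109 110 111 106  79  59  78
  111 111 110 110 126 174 173]
 [107 107 109 101  57  69 107 108 107 108 111 111 110 111 107  80  59  80
  111 111 110 111 125 173 174]
 [106 106 107 101  57  64  99 107 109 110 110 111 110 110 106  79  58  77
  111 111 111 108 125 173 175]
 [107 107 107 100  56  63  93 107 107 108 110 109 109 110 105  78  59  79
  111 112 111 111 125 176 170]
 [108 108 107 101  56  64  97 107 108 108 110 111 109 109 105  80  60  79
  110 110 112 111 126 177 171]
 [108 109 108 104  56  64  99 108 110 111 111 111 111 110 107  79  59  79
  111 112 111 112 127 178 172]
 [106 108 108 106  67  63 100 111 109 112 111 111 111 109 107  81  58  77
  113 113 112 112 127 177 177]]
```

```bash
python3 - <<'E'
from h import *
for n,b in(("top",(196,138,256,240)),("side",(170,195,305,252))):
    im=np.load(n+"0.npy"); x0,y0,x1,y1=b
    g=cv2.cvtColor(cv2.resize(im[y0:y1,x0:x1],None,fx=4,fy=4,interpolation=cv2.INTER_LINEAR),cv2.COLOR_RGB2HSV)
    th,m=cv2.threshold(cv2.GaussianBlur(g[:,:,2],(0,0),2),0,255,cv2.THRESH_OTSU)
    cs,_=cv2.findContours(m,cv2.RETR_LIST,cv2.CHAIN_APPROX_NONE)
    for c in cs:
        if cv2.contourArea(c)>2500:
            e=cv2.fitEllipse(c); p=(np.array(e[0])+.5)/4-.5+[x0,y0]; print(n,th,p.round(1),np.round(np.array(e[1])/4,1),pt(n,*p).round(4))
O=np.array([.4978,-.016]);a=.0451
R=np.array([[np.cos(a),-np.sin(a)],[np.sin(a),np.cos(a)]])
W=lambda x,y,z:[*(O+R@[x,y]),z]
L=[W(-.045,.016,.042),W(.045,.016,.042),W(-.045,.016,0),W(.045,.016,0),W(-.045,-.016,.042),W(.045,-.016,.042),W(-.09,.145,0),W(0,.145,0),W(.09,.145,0),W(.17,0,.054),W(-.14,0,.054)]
print(px("top",L).round(1).tolist()); print(px("side",L).round(1).tolist())
s=np.load("side0.npy"); print(s[168:178,222:232].max(2))
for g in(0,.02,.03,.04,.05): print(g,px("side",[W(g-.017,.005,.06),W(g+.017,.005,.06),W(g-.049,.0035,.02),W(g+.049,.0035,.02)]).round(1).tolist())
E
```

```text
top 172.0 [217.7 187.5] [27.3 90.4] [0.4908 0.1299 0.    ]
top 172.0 [226.7 188. ] [ 61.4 113.3] [0.4897 0.1    0.    ]
side 137.0 [236.6 229.4] [ 27.5 119.7] [0.4908 0.1305 0.    ]
side 137.0 [238.1 222.3] [ 57.7 150. ] [0.4901 0.1062 0.    ]
[[257.3, 199.1], [256.7, 171.3], [257.2, 200.1], [256.6, 173.1], [267.2, 198.9], [266.6, 171.1], [218.5, 214.5], [218.1, 187.4], [217.7, 160.5], [260.8, 132.4], [263.0, 228.5]]
[[257.5, 183.1], [224.1, 181.2], [257.2, 194.2], [224.5, 192.3], [258.2, 175.0], [225.3, 173.2], [271.7, 231.0], [236.5, 228.9], [201.6, 226.7], [178.7, 171.4], [293.4, 177.7]]
[[ 88  88  87  87  90  86  88  91  87  87]
 [ 87  87  88  89  89  87  82  90  91  89]
 [ 88  87  88  90  90  86  77  91  89  91]
 [ 88  88  87  89  89  86  69  60  59  57]
 [ 86  88  88  90  90  87  65  60  57  57]
 [106 105  91  89  89  91  86  56  56  56]
 [158 158 154 123  91  87  79  56  54  55]
 [159 159 156 112  89  88  78  55  56  56]
 [138 147 146 112  88  93 106  58  57  56]
 [163 152 152 150 143 107 121  56  55  56]]
0 [[247.4, 174.8], [234.7, 174.1], [259.1, 185.8], [223.3, 183.8]]
0.02 [[239.9, 174.4], [227.3, 173.7], [251.8, 185.4], [216.1, 183.4]]
0.03 [[236.2, 174.2], [223.6, 173.5], [248.1, 185.2], [212.4, 183.2]]
0.04 [[232.5, 174.0], [219.9, 173.3], [244.4, 185.0], [208.8, 183.0]]
0.05 [[228.8, 173.8], [216.2, 173.1], [240.8, 184.8], [205.2, 182.8]]
```

Picture findings: the rust-brown candidates are at top px (311,152), with a barrel (crawler0), and (322,206), with a box (crawler2). Look-alikes to leave alone are turquoise at (342,137) and (351,176), purple at (299,236), and red at (331,240). The crops confirm the colours. crawler1 is absent. The gate is about 17 mm open, with its tab at side px (235,174).

```bash
cat >> h.py <<'E'
from scipy.spatial.transform import Rotation as Ro
A=.0451; O=np.array([.4977,-.0152]); RF=np.array([[np.cos(A),-np.sin(A)],[np.sin(A),np.cos(A)]])
def W(x,y,z): return np.array([*(O+RF@[x,y]),z])
def F(p): return RF.T@(np.array(p[:2])-O)
def now():
    s=read_state(); M=Ro.from_rotvec(s["tcp_rot"]).as_matrix()
    yaw=np.degrees(np.arctan2(M[1,0],M[0,0])-A); f=F(s["tool_pos"])
    print("t",round(s["time"],2),"fort xy",(f*1000).round(1),"z",round(s["tool_pos"][2]*1000,1),"yaw",round(yaw,2),"w",round(s["width"],2),"F",s["wrist_force"].round(1))
    return np.array([*f,s["tool_pos"][2],yaw])
def plan(*wps,cur=None):
    """wps: (x,y,z,yaw deg in fort frame,rows); prints tool-axis rows"""
    c=now() if cur is None else np.array(cur,float)
    for w in wps:
        st=(np.array(w[:4])-c)/w[4]
        out=[]
        for k in range(w[4]):
            a=np.radians(c[3]); d=st[:2]*100
            out.append([round(v,2) for v in(d@[np.cos(a),np.sin(a)],d@[np.sin(a),-np.cos(a)],-st[2]*100)]+[round(-st[3],2)])
            c=c+st
        if all(o==out[0] for o in out): print(w,"x%d"%w[4],out[0])
        else:
            print(w); [print("  ",o) for o in out]
E
python3 - <<'E'
from h import *
for n,uv in(("top",(311,152)),("top",(322,206)),("side",(210,145.5)),("side",(270,142.5))): print(n,F(pt(n,*uv,.015)).round(4))
plan((-.065,0,.2,90,10),(-.065,0,.064,90,4))
E
```

```text
top [ 0.1097 -0.1662]
top [-0.0701 -0.1967]
side [ 0.1078 -0.1636]
side [-0.0707 -0.1923]
t 0.1 fort xy [-239.7 -585.9] z 238.1 yaw 22.39 w 1.0 F [ 0.1 -0.6 -0.5]
(-0.065, 0, 0.2, 90, 10)
   [np.float64(3.85), np.float64(-4.75), np.float64(0.38), np.float64(-6.76)]
   [np.float64(4.38), np.float64(-4.27), np.float64(0.38), np.float64(-6.76)]
   [np.float64(4.85), np.float64(-3.72), np.float64(0.38), np.float64(-6.76)]
   [np.float64(5.26), np.float64(-3.12), np.float64(0.38), np.float64(-6.76)]
   [np.float64(5.59), np.float64(-2.48), np.float64(0.38), np.float64(-6.76)]
   [np.float64(5.84), np.float64(-1.81), np.float64(0.38), np.float64(-6.76)]
   [np.float64(6.01), np.float64(-1.11), np.float64(0.38), np.float64(-6.76)]
   [np.float64(6.1), np.float64(-0.39), np.float64(0.38), np.float64(-6.76)]
   [np.float64(6.1), np.float64(0.33), np.float64(0.38), np.float64(-6.76)]
   [np.float64(6.02), np.float64(1.04), np.float64(0.38), np.float64(-6.76)]
(-0.065, 0, 0.064, 90, 4) x4 [np.float64(0.0), np.float64(0.0), np.float64(3.4), np.float64(0.0)]
```

Request:
{"fn": "move_arm", "kwargs": {
  "series": [0,3.9,-4.7,0.4,0,0,-6.8,0,4.4,-4.3,0.4,0,0,-6.8,0,4.8,-3.7,0.4,0,0,-6.8,0,5.3,-3.1,0.4,0,0,-6.8,0,5.6,-2.5,0.4,0,0,-6.8]
}}

```text
time: 0.72
tool_pos: [0.3594, -0.3131, 0.2187]
tcp_rot: [-2.732, -1.551, -0.0]
wrist_force: [0.3, -0.0, 0.5]
width: -0.0
grip_force: 0.0
```

Request:
{"fn": "move_arm", "kwargs": {
  "series": [0,5.8,-1.8,0.4,0,0,-6.8,0,6.0,-1.1,0.4,0,0,-6.8,0,6.1,-0.4,0.4,0,0,-6.8,0,6.1,0.3,0.4,0,0,-6.8,0,0,0,0,0,0,0]
}}

```text
time: 1.35
tool_pos: [0.4171, -0.0742, 0.2026]
tcp_rot: [-2.285, -2.154, -0.0]
wrist_force: [0.1, -1.0, 0.6]
width: -0.001
grip_force: 0.0
```

```bash
sed -i 's/\[round(v,2) for v in/[float(round(v,2)) for v in/; s/\[round(-st\[3\],2)\]/[float(round(-st[3],2))]/' h.py; python3 -c "
from h import *
plan((-.065,0,.18,90,2),(-.065,0,.064,90,3),(-.02,0,.064,90,2),(.0605,0,.064,90,5))"
```

```text
t 1.35 fort xy [-83.2 -55.3] z 202.6 yaw 84.03 w -0.0 F [ 0.1 -1.   0.6]
(-0.065, 0, 0.18, 90, 2)
   [2.84, 0.62, 1.13, -2.98]
   [2.81, 0.77, 1.13, -2.98]
(-0.065, 0, 0.064, 90, 3) x3 [0.0, 0.0, 3.87, -0.0]
(-0.02, 0, 0.064, 90, 2) x2 [0.0, 2.25, 0.0, -0.0]
(0.0605, 0, 0.064, 90, 5) x5 [0.0, 1.61, -0.0, -0.0]
```

Request:
{"fn": "move_arm", "kwargs": {
  "series": [0,2.8,0.6,1.1,0,0,-3,0,2.8,0.8,1.1,0,0,-3,0,0,0,3.9,0,0,0,0,0,0,3.9,0,0,0,0,0,0,3.9,0,0,0]
}}

```text
time: 1.98
tool_pos: [0.4334, -0.0239, 0.0632]
tcp_rot: [2.18, 2.261, -0.0]
wrist_force: [-0.8, -0.6, 0.5]
width: -0.003
grip_force: 0.0
```

Request:
{"fn": "move_arm", "kwargs": {
  "series": [0,0,2.2,0,0,0,0,0,0,2,0,0,0,0,0,0,1,0,0,0,0,0,0,1,0,0,0,0,0,0,1,0,0,0,0]
}}

```text
time: 2.6
tool_pos: [0.505, -0.0205, 0.064]
tcp_rot: [-2.179, -2.262, 0.002]
wrist_force: [-2.0, -0.4, -0.1]
width: 0.0
grip_force: 0.7
```

```bash
python3 -c "
from h import *
plan((.0605,0,.064,90,5))
save('side','s1')"
```

```text
t 2.6 fort xy [ 7.  -5.7] z 64.0 yaw 89.56 w 0.0 F [-2.  -0.4 -0.1]
(0.0605, 0, 0.064, 90, 5) x5 [0.12, 1.07, 0.0, -0.09]
```

View pics/s1.png

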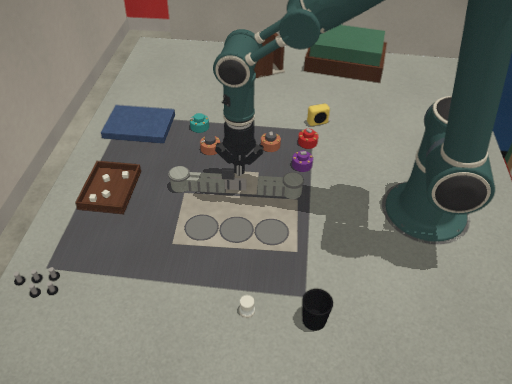

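The tab, at about px (228,173), is moving ahead of the fingers; the rest of the scene is unchanged.

Request:
{"fn": "move_arm", "kwargs": {
  "series": [0,0.1,1.1,0,0,0,0,0,0.1,1.1,0,0,0,0,0,0.1,1.1,0,0,0,0,0,0.1,1.1,0,0,0,0,0,0,0.8,0,0,0,0]
}}

```text
time: 3.28
tool_pos: [0.558, -0.0138, 0.0643]
tcp_rot: [-2.179, -2.263, -0.0]
wrist_force: [-1.0, -0.4, 1.2]
width: 0.003
grip_force: 0.7
```

Request:
{"fn": "move_arm", "kwargs": {
  "series": [0,0,0.2,0,0,0,0,0,0,0.1,0,0,0,0,0,0,0,0,0,0,0]
}}

```text
time: 3.65
tool_pos: [0.5603, -0.0139, 0.0644]
tcp_rot: [2.179, 2.263, 0.001]
wrist_force: [0.1, 0.1, -0.1]
width: 0.003
grip_force: 0.1
```

```bash
python3 -c "
from h import *
now()"
```

```text
t 3.65 fort xy [62.6 -1.5] z 64.4 yaw 89.59 w 0.0 F [ 0.1  0.1 -0.1]
```

Request:
{"fn": "move_arm", "kwargs": {
  "series": [0,0,0.3,0,0,0,0,0,0,0,0,0,0,0]
}}

```text
time: 3.9
tool_pos: [0.5613, -0.0139, 0.0642]
tcp_rot: [-2.177, -2.261, 0.005]
wrist_force: [-6.7, 0.1, 5.4]
width: 0.003
grip_force: 3.3
```

Request:
{"fn": "move_arm", "kwargs": {
  "series": [0,0,0.3,0,0,0,0,0,0,0,0,0,0,0]
}}

```text
time: 4.15
tool_pos: [0.5616, -0.0139, 0.064]
tcp_rot: [-2.174, -2.258, 0.011]
wrist_force: [-14.0, -0.8, 13.1]
width: -0.002
grip_force: 7.4
```

```bash
python3 -c "
from h import *
now()
s=read_camera('side'); save('','x',s)
for g in (.08,.085,.092): print(g,px('side',[W(g-.017,.005,.06),W(g+.017,.005,.06),W(g-.049,.0035,.02)]).round(1).tolist())
print(s[172:176,205:240].max(2)); print(s[184:187,205:240].max(2))"
```

```text
t 4.15 fort xy [63.9 -1.6] z 64.0 yaw 89.6 w -0.0 F [-14.   -0.8  13.1]
0.08 [[217.6, 173.4], [205.0, 172.7], [229.9, 184.4]]
0.085 [[215.8, 173.3], [203.2, 172.6], [228.0, 184.3]]
0.092 [[213.2, 173.2], [200.6, 172.5], [225.5, 184.2]]
[[ 54  53  55  54  54  55  56  53  41  43  83 107  54  81 110  70  32  42
   75  87  89  89  92 122 168 169 170 170 170 168 167 165 164 164 164]
 [ 55  54  55  54  55  53  57  53  55  86  95 110  71  82 110  84  53  72
  100  56  62  89 101 150 166 169 171 171 170 168 166 164 164 165 165]
 [ 56  53  55  57  55  55  56  54  58 105 109 109  72  81 113 103 102 101
  100  99  75  57  64  99 125 170 171 171 170 167 165 165 163 165 166]
 [ 53  55  53  54  53  55  55  54  62 104 104  99  81  79 106 102 103 101
  100 100  73  53  61  98 109 114 115 113 123 165 163 164 164 165 166]]
[[100  88  77  79  96 105 105 105 105 101  94  76  78  97 107 105 104 101
  101  97  99  77 109 109 108 108 105 104 102 102 103 104 105 104 106]
 [101  89  79  79  98 103 104 104 104 101  94  76  77  90 104 107 107 101
  103  95  99  76 108 108 106 107 105 104 103 102 102 102 105 105 106]
 [101  93  77  79  95 100 102 103 102 101  92  78  79  93 105 106 104 104
  102  96 102  94 106 108 104 106 104 103 103 103 102 104 103 105 105]]
```

```bash
python3 -c "
from h import *
plan((.055,0,.064,90,1),(.045,0,.12,90,1),(-.101,-.248,.12,60,6),(-.101,-.248,.02,60,3))
now()"
```

```text
t 4.2 fort xy [63.8 -1.5] z 64.0 yaw 89.6 w -0.0 F [-13.8  -0.7  12. ]
(0.055, 0, 0.064, 90, 1) x1 [0.15, -0.89, 0.0, -0.4]
(0.045, 0, 0.12, 90, 1) x1 [-0.0, -1.0, -5.6, -0.0]
(-0.101, -0.248, 0.12, 60, 6)
   [-4.13, -2.43, -0.0, 5.0]
   [-4.33, -2.06, -0.0, 5.0]
   [-4.49, -1.68, -0.0, 5.0]
   [-4.62, -1.28, -0.0, 5.0]
   [-4.72, -0.87, -0.0, 5.0]
   [-4.77, -0.46, -0.0, 5.0]
(-0.101, -0.248, 0.02, 60, 3) x3 [0.0, 0.0, 3.33, -0.0]
t 4.2 fort xy [63.8 -1.5] z 64.0 yaw 89.6 w -0.0 F [-13.8  -0.7  12. ]
```

Request:
{"fn": "move_arm", "kwargs": {
  "series": [0,0.1,-1.4,0,0,0,0,0,0,-1,-5.6,0,0,0,3.4,-4.1,-2.4,0,0,0,5,3.4,-4.3,-2.1,0,0,0,5,3.4,-4.5,-1.7,0,0,0,5]
}}

```text
time: 4.82
tool_pos: [0.4734, -0.1408, 0.1208]
tcp_rot: [2.456, 1.955, 0.002]
wrist_force: [0.2, -0.2, 0.3]
width: 0.395
grip_force: 0.0
```

Request:
{"fn": "move_arm", "kwargs": {
  "series": [3.4,-4.6,-1.3,0,0,0,5,3.4,-4.7,-0.9,0,0,0,5,3.4,-4.8,-0.5,0,0,0,5,3.4,0,0,0,0,0,0]
}}

```text
time: 5.32
tool_pos: [0.4035, -0.2685, 0.1206]
tcp_rot: [2.693, 1.614, 0.0]
wrist_force: [0.4, 0.6, 0.1]
width: 0.401
grip_force: 0.0
```

```bash
cat >> h.py <<'E'
def crawl(n,im,show=True):
    h=cv2.cvtColor(im,cv2.COLOR_RGB2HSV); m=cv2.inRange(h,(4,120,80),(15,255,255))
    m=cv2.morphologyEx(m,cv2.MORPH_CLOSE,np.ones((7,7))); k,_,st,c=cv2.connectedComponentsWithStats(m)
    for j in range(1,k):
        x,y,w,hh,a=st[j]; f=F(pt(n,x+(w-1)/2,y+(hh-1)/2,.015))
        if a>40 and abs(f[0])<.25 and -.3<f[1]<.25: print(n,st[j],"fort mm",(f*1000).round(1))
E
python3 -c "
from h import *
plan((-.101,-.248,.02,60,3))
for n in('top','side'): crawl(n,read_camera(n))"
```

```text
t 5.33 fort xy [-105.5 -248.8] z 120.6 yaw 59.31 w 0.4 F [0.4 0.6 0.1]
(-0.101, -0.248, 0.02, 60, 3) x3 [0.1, 0.12, 3.35, -0.23]
top [302 143  20  19 241] fort mm [ 109.7 -167.9]
top [313 197  19  20 253] fort mm [ -71.8 -196.6]
side [305 133  13  12  51] fort mm [-194.6 -221.8]
side [261 134  20  18 234] fort mm [ -72.2 -192.4]
side [200 137  20  18 230] fort mm [ 109.2 -163.5]
```

Request:
{"fn": "move_arm", "kwargs": {
  "series": [3.4,0.1,0.1,3.3,0,0,-0.2,3.4,0.1,0.1,3.4,0,0,-0.2,3.4,0.1,0.1,3.4,0,0,-0.2,3.4,0.9,0,0,0,0,0,3.4,0.9,0,0,0,0,0]
}}

```text
time: 6.05
tool_pos: [0.4181, -0.2478, 0.0201]
tcp_rot: [2.68, 1.637, 0.001]
wrist_force: [0.2, 0.5, 0.7]
width: 0.399
grip_force: 0.0
```

Request:
{"fn": "move_arm", "kwargs": {
  "series": [3.4,0.4,0,0,0,0,0,3.4,0.4,0,0,0,0,0,3.4,0.4,0,0,0,0,0,3.4,0.4,0,0,0,0,0,3.4,0.6,0,0,0,0,0]
}}

```text
time: 6.68
tool_pos: [0.4274, -0.2296, 0.0199]
tcp_rot: [2.681, 1.635, 0.0]
wrist_force: [-1.4, -3.1, 3.4]
width: 0.4
grip_force: 2.2
```

```bash
python3 -c "
from h import *
now()
for n in('top','side'): im=read_camera(n);crawl(n,im)
save('','s2',cv2.resize(im[80:260,150:350],None,fx=3,fy=3))"
```

```text
t 6.67 fort xy [ -79.9 -211.1] z 19.9 yaw 60.16 w 0.4 F [-1.4 -3.1  3.4]
top [302 143  20  19 242] fort mm [ 109.7 -167.9]
top [308 195  13  19 139] fort mm [ -63.  -170.6]
side [305 133  13  12  51] fort mm [-194.6 -221.8]
side [200 137  20  18 230] fort mm [ 109.2 -163.5]
side [258 137  20  19 234] fort mm [ -64.  -175.1]
```

View pics/s2.png

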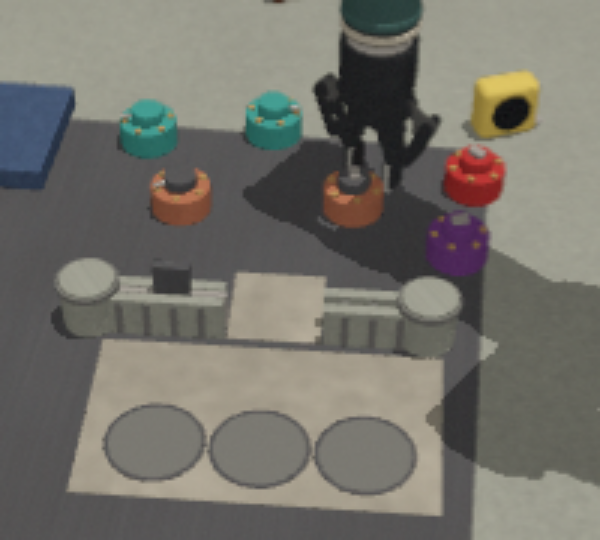

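crawler2, at crop px (352,197), is cradled between the two fingertips and moving. The gate is fully open.

```bash
python3 -c "
from h import *
plan((-.0185,-.107,.02,60,10),(-.0135,-.1105,.02,67,1),(-.009,-.1125,.02,75,1),(-.004,-.1135,.02,82,1),(0,-.114,.02,90,1))"
```

```text
t 6.78 fort xy [ -79.7 -210.4] z 19.6 yaw 60.18 w 0.4 F [ 1.1 -2.1  1.6]
(-0.0185, -0.107, 0.02, 60, 10)
   [1.2, 0.02, -0.0, 0.02]
   [1.2, 0.02, -0.0, 0.02]
   [1.2, 0.02, -0.0, 0.02]
   [1.2, 0.02, -0.0, 0.02]
   [1.2, 0.02, -0.0, 0.02]
   [1.2, 0.01, -0.0, 0.02]
   [1.2, 0.01, -0.0, 0.02]
   [1.2, 0.01, -0.0, 0.02]
   [1.2, 0.01, -0.0, 0.02]
   [1.2, 0.01, -0.0, 0.02]
(-0.0135, -0.1105, 0.02, 67, 1) x1 [-0.05, 0.61, 0.0, -7.0]
(-0.009, -0.1125, 0.02, 75, 1) x1 [-0.01, 0.49, -0.0, -8.0]
(-0.004, -0.1135, 0.02, 82, 1) x1 [0.03, 0.51, -0.0, -7.0]
(0, -0.114, 0.02, 90, 1) x1 [0.01, 0.4, -0.0, -8.0]
```

Request:
{"fn": "move_arm", "kwargs": {
  "series": [3.4,0.8,0,0,0,0,0,3.4,1.2,0,0,0,0,0,3.4,1.3,0,0,0,0,0,3.4,1.3,0.1,0,0,0,0,3.4,1.3,0,0,0,0,0]
}}

```text
time: 7.4
tool_pos: [0.4552, -0.176, 0.0192]
tcp_rot: [-2.681, -1.636, 0.0]
wrist_force: [-1.6, -4.0, 4.5]
width: 0.402
grip_force: 2.1
```

Request:
{"fn": "move_arm", "kwargs": {
  "series": [3.4,1.3,0,0,0,0,0,3.4,1.3,0,0,0,0,0,3.4,1.3,0,0,0,0,0,3.4,1.2,0,0,0,0,0,3.4,0.6,0,0,0,0,0]
}}

```text
time: 8.02
tool_pos: [0.4811, -0.1256, 0.0192]
tcp_rot: [-2.681, -1.637, 0.0]
wrist_force: [-1.3, -2.6, 2.3]
width: 0.398
grip_force: 2.0
```

Request:
{"fn": "move_arm", "kwargs": {
  "series": [3.4,-0.1,0.6,0,0,0,-7,3.4,0,0.5,0,0,0,-8,3.4,0,0.5,0,0,0,-7,3.4,0,0.4,0,0,0,-8,3.4,0,0,0,0,0,0]
}}

```text
time: 8.65
tool_pos: [0.4993, -0.1327, 0.0188]
tcp_rot: [-2.169, -2.272, -0.0]
wrist_force: [0.3, -0.3, 0.2]
width: 0.398
grip_force: 0.0
```

```bash
python3 -c "
from h import *
now()
for n in('top','side'): im=read_camera(n);crawl(n,im)"
```

```text
t 8.65 fort xy [  -3.7 -117.4] z 18.8 yaw 90.08 w 0.4 F [ 0.3 -0.3  0.2]
top [302 143  20  16 172] fort mm [ 114.7 -168.1]
top [276 179   8  14  66] fort mm [  0.3 -58.9]
top [322 232  19  19 255] fort mm [-185.2 -222.7]
side [305 133  13  12  51] fort mm [-194.6 -221.8]
side [200 137  20  18 229] fort mm [ 109.2 -163.5]
side [235 158  21  20 267] fort mm [ -4.4 -74.1]
```

Request:
{"fn": "move_arm", "kwargs": {
  "series": [3.4,0.5,0.1,0,0,0,0,3.4,0.8,0.1,0,0,0,0,3.4,1.2,0.1,0,0,0,0,3.4,1.3,0.1,0,0,0,0,3.4,1.3,0,0,0,0,0]
}}

```text
time: 9.38
tool_pos: [0.5008, -0.081, 0.0193]
tcp_rot: [-2.167, -2.275, -0.0]
wrist_force: [0.2, -1.9, -1.7]
width: 0.395
grip_force: 0.5
```

Request:
{"fn": "move_arm", "kwargs": {
  "series": [3.4,1.3,0,0,0,0,0,3.4,1.3,0,0,0,0,0,3.4,1.3,0,0,0,0,0,3.4,1.3,0,0,0,0,0,3.4,1.3,0,0,0,0,0]
}}

```text
time: 10.0
tool_pos: [0.4976, -0.0163, 0.0193]
tcp_rot: [-2.167, -2.274, 0.0]
wrist_force: [0.8, -1.3, -1.0]
width: 0.396
grip_force: 0.5
```

Request:
{"fn": "move_arm", "kwargs": {
  "series": [3.4,1.2,0,0,0,0,0,3.4,0.9,0,0,0,0,0,3.4,0.5,0,0,0,0,0,3.4,0,0,0,0,0,0]
}}

```text
time: 10.5
tool_pos: [0.4965, 0.0092, 0.0193]
tcp_rot: [-2.167, -2.275, -0.0]
wrist_force: [0.1, -0.3, 0.3]
width: 0.398
grip_force: 0.0
```

```bash
python3 -c "
from h import *
now()
for n in('top','side'): im=read_camera(n);crawl(n,im)"
```

```text
t 10.5 fort xy [-0.1 24.4] z 19.3 yaw 90.21 w 0.4 F [ 0.1 -0.3  0.3]
top [302 143  20  19 244] fort mm [ 109.7 -167.9]
top [236 188  13   9  65] fort mm [-18.5  64.7]
top [322 232  19  19 255] fort mm [-185.2 -222.7]
side [200 137  20  18 230] fort mm [ 109.2 -163.5]
side [229 192  22  22 302] fort mm [-0.8 64.9]
```

```bash
python3 -c "
from h import *
C=np.array([-.001,.064]); r=.041
w=[(*(C-r*np.array([np.cos(np.radians(y)),np.sin(np.radians(y))])),.0193,y,1) for y in (80.5,71,61.5,52,42)]
plan(*w)
e=np.array([.09,.145])-.037*np.array([np.cos(np.radians(42)),np.sin(np.radians(42))])
plan((*e,.0193,42,8),cur=w[-1][:4])"
```

```text
t 10.6 fort xy [-0. 24.] z 19.4 yaw 90.18 w 0.4 F [ 0.1 -0.1 -0. ]
(np.float64(-0.007766951840287781), np.float64(0.02356229033697351), 0.0193, 80.5, 1) x1 [-0.04, -0.78, 0.01, 9.68]
(np.float64(-0.014348294332743428), np.float64(0.025233738400428016), 0.0193, 71, 1) x1 [0.06, -0.68, -0.0, 9.5]
(np.float64(-0.020563509170643948), np.float64(0.027968498380859422), 0.0193, 61.5, 1) x1 [0.06, -0.68, -0.0, 9.5]
(np.float64(-0.02624212048835199), np.float64(0.0316915591021244), 0.0193, 52, 1) x1 [0.06, -0.68, -0.0, 9.5]
(np.float64(-0.031468937844573164), np.float64(0.03656564513928681), 0.0193, 42, 1) x1 [0.06, -0.71, -0.0, 10.0]
(np.float64(0.06250364145733642), np.float64(0.12024216756472224), 0.0193, 42, 8) x8 [1.57, 0.01, -0.0, -0.0]
```

Request:
{"fn": "move_arm", "kwargs": {
  "series": [3.4,0,-0.8,0,0,0,9.7,3.4,0.1,-0.7,0,0,0,9.5,3.4,0.1,-0.7,0,0,0,9.5,3.4,0.1,-0.7,0,0,0,9.5,3.4,0.1,-0.7,0,0,0,10]
}}

```text
time: 11.22
tool_pos: [0.4641, 0.0218, 0.0194]
tcp_rot: [-2.911, -1.182, -0.0]
wrist_force: [0.4, -0.0, 1.0]
width: 0.398
grip_force: 0.0
```

Request:
{"fn": "move_arm", "kwargs": {
  "series": [3.4,0.4,0,0,0,0,0,3.4,0.6,0,0,0,0,0,3.4,1.0,0,0,0,0,0,3.4,1.3,0,0,0,0,0,3.4,1.3,0,0,0,0,0]
}}

```text
time: 11.85
tool_pos: [0.4978, 0.0551, 0.0192]
tcp_rot: [-2.907, -1.192, -0.0]
wrist_force: [-0.6, -1.0, 1.3]
width: 0.397
grip_force: 0.6
```

Request:
{"fn": "move_arm", "kwargs": {
  "series": [3.4,1.3,0,0,0,0,0,3.4,1.3,0,0,0,0,0,3.4,1.2,0,0,0,0,0,3.4,0.8,0,0,0,0,0,3.4,0.4,0,0,0,0,0]
}}

```text
time: 12.48
tool_pos: [0.533, 0.0898, 0.0192]
tcp_rot: [2.907, 1.192, -0.0]
wrist_force: [-2.0, -0.9, 0.2]
width: 0.397
grip_force: 0.8
```

```bash
python3 -c "
from h import *
now()
for n in('top','side'): im=read_camera(n);crawl(n,im)
plan((*(np.array([.09,.145])-.037*np.array([np.cos(np.radians(42)),np.sin(np.radians(42))])),.0193,42,5))"
```

```text
t 12.47 fort xy [ 40.  103.3] z 19.2 yaw 42.0 w 0.4 F [-2.  -0.9  0.2]
top [302 143  20  19 241] fort mm [ 109.7 -167.9]
top [322 232  19  19 260] fort mm [-185.2 -222.7]
side [201 138   4  15  47] fort mm [ 130.5 -164.2]
side [200 208  24  23 322] fort mm [ 65.7 129.1]
t 12.57 fort xy [ 40.  103.2] z 19.3 yaw 41.99 w 0.4 F [ 0.2 -0.1 -0.4]
(np.float64(0.06250364145733642), np.float64(0.12024216756472224), 0.0193, 42, 5) x5 [0.56, 0.05, 0.0, -0.0]
```

Request:
{"fn": "move_arm", "kwargs": {
  "series": [3.4,0.6,0.1,0,0,0,0,3.4,0.6,0.1,0,0,0,0,3.4,0.6,0.1,0,0,0,0,3.4,0.6,0.1,0,0,0,0,3.4,0.4,0,0,0,0,0]
}}

```text
time: 13.2
tool_pos: [0.5559, 0.1065, 0.0193]
tcp_rot: [2.907, 1.191, 0.001]
wrist_force: [-1.7, -0.1, -0.6]
width: 0.397
grip_force: 0.6
```

Request:
{"fn": "move_arm", "kwargs": {
  "series": [3.4,0,0,0,0,0,0,3.4,-2,0,0,0,0,0,3.4,-4,0,0,0,0,0,3.4,-1,0,-5,0,0,0,3.4,0,0,-5,0,0,0]
}}

```text
time: 13.82
tool_pos: [0.5024, 0.0555, 0.119]
tcp_rot: [-2.907, -1.189, 0.006]
wrist_force: [1.3, 0.4, -0.2]
width: 0.401
grip_force: 0.0
```

```bash
python3 -c "
from h import *
now()
for n in('top','side'): im=read_camera(n);crawl(n,im); np.save(n+'1',im)
print(px('side',[W(.09,.145,0),W(.09,.145,.015)]))
save('','s3',cv2.resize(im[120:260,150:350],None,fx=4,fy=4))"
```

```text
t 13.82 fort xy [ 7.8 70.4] z 119.0 yaw 41.9 w 0.4 F [ 1.3  0.4 -0.2]
top [302 143  20  19 241] fort mm [ 109.7 -167.9]
top [322 232  19  19 255] fort mm [-185.2 -222.7]
side [305 133  13  12  51] fort mm [-194.6 -221.8]
side [200 138  18  17 189] fort mm [ 111.9 -160.9]
side [190 212  23  23 324] fort mm [ 90.6 144.8]
[[201.58632514 226.95064174]
 [201.2358791  223.06600583]]
```

View pics/s3.png

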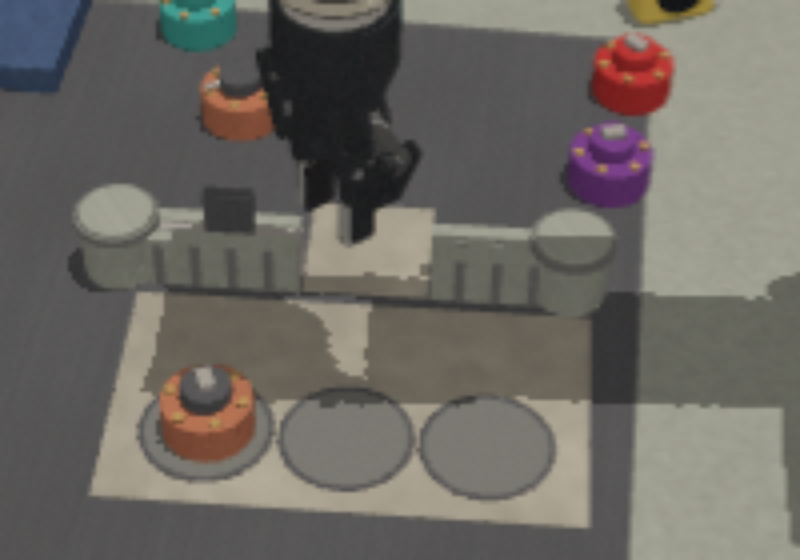

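crawler2, at crop px (207,412), sits centred on pad2. Next is crawler0.

```bash
python3 -c "
from h import *
plan((.1463,-.1969,.119,140,10))"
```

```text
t 13.93 fort xy [14.6 70.9] z 125.5 yaw 41.93 w 0.4 F [ 0.7 -0.6  0.5]
(0.1463, -0.1969, 0.119, 140, 10)
   [-0.81, 2.87, 0.06, -9.81]
   [-1.29, 2.69, 0.06, -9.81]
   [-1.73, 2.43, 0.06, -9.81]
   [-2.12, 2.1, 0.06, -9.81]
   [-2.44, 1.71, 0.06, -9.81]
   [-2.7, 1.27, 0.06, -9.81]
   [-2.88, 0.79, 0.06, -9.81]
   [-2.97, 0.29, 0.06, -9.81]
   [-2.98, -0.22, 0.06, -9.81]
   [-2.9, -0.72, 0.06, -9.81]
```

Request:
{"fn": "move_arm", "kwargs": {
  "series": [3.4,-0.8,2.9,0,0,0,-9.8,3.4,-1.3,2.7,0,0,0,-9.8,3.4,-1.7,2.4,0,0,0,-9.8,3.4,-2.1,2.1,0,0,0,-9.8,3.4,-2.4,1.7,0,0,0,-9.8]
}}

```text
time: 14.55
tool_pos: [0.5764, -0.0743, 0.1185]
tcp_rot: [-2.145, -2.294, 0.001]
wrist_force: [0.2, -0.0, -0.3]
width: 0.397
grip_force: 0.0
```

Request:
{"fn": "move_arm", "kwargs": {
  "series": [3.4,-2.7,1.3,0,0,0,-9.8,3.4,-2.9,0.8,0,0,0,-9.8,3.4,-3,0.3,0,0,0,-9.8,3.4,-3,-0.2,0,0,0,-9.8,3.4,-2.9,-0.7,0,0,0,-9.8]
}}

```text
time: 15.18
tool_pos: [0.6492, -0.2053, 0.1184]
tcp_rot: [-1.0, -2.977, 0.0]
wrist_force: [-0.1, -0.8, -0.4]
width: 0.397
grip_force: 0.0
```

Request:
{"fn": "move_arm", "kwargs": {
  "series": [3.4,0,0,0,0,0,0,3.4,0,0,0,0,0,0]
}}

```text
time: 15.42
tool_pos: [0.6489, -0.2039, 0.1184]
tcp_rot: [-1.011, -2.972, -0.001]
wrist_force: [1.1, 0.4, -0.4]
width: 0.407
grip_force: 0.0
```

```bash
python3 -c "
from h import *
for n in('top','side'): im=read_camera(n);crawl(n,im)
plan((.1463,-.1969,.0193,140,3))"
```

```text
top [208 151  19  19 229] fort mm [ 89.4 145.2]
top [331 233  10  18 102] fort mm [-187.2 -237.4]
side [200 137  20  18 228] fort mm [ 109.2 -163.5]
side [190 212  23  23 320] fort mm [ 90.6 144.8]
t 15.53 fort xy [ 142.9 -194.8] z 118.8 yaw 139.95 w 0.4 F [ 0.4 -0.3 -0.5]
(0.1463, -0.1969, 0.0193, 140, 3) x3 [-0.13, 0.02, 3.32, -0.02]
```

Request:
{"fn": "move_arm", "kwargs": {
  "series": [3.4,-0.1,0,3.3,0,0,0,3.4,-0.1,0,3.3,0,0,0,3.4,-0.1,0,3.3,0,0,0,3.4,0.4,0,0,0,0,0,3.4,0.4,0,0,0,0,0]
}}

```text
time: 16.15
tool_pos: [0.6466, -0.2006, 0.0214]
tcp_rot: [1.007, 2.975, 0.0]
wrist_force: [0.0, -0.5, 0.1]
width: 0.395
grip_force: 0.0
```

Request:
{"fn": "move_arm", "kwargs": {
  "series": [3.4,0.4,0,0,0,0,0,3.4,0.4,0,0,0,0,0,3.4,0.5,0,0,0,0,0,3.4,0.5,0,0,0,0,0,3.4,0.5,0,0,0,0,0]
}}

```text
time: 16.77
tool_pos: [0.6292, -0.1876, 0.0215]
tcp_rot: [1.007, 2.972, -0.0]
wrist_force: [3.0, -3.4, 4.5]
width: 0.399
grip_force: 2.4
```

```bash
python3 -c "
from h import *
for n in('top','side'): im=read_camera(n);crawl(n,im)
plan((.0283,-.0988,.0193,140,10))"
```

```text
top [208 151  19  19 228] fort mm [ 89.4 145.2]
top [325 232  16  19 206] fort mm [-185.4 -227.6]
side [205 140  19  18 234] fort mm [  94.1 -150.7]
side [190 212  23  23 320] fort mm [ 90.6 144.8]
t 16.88 fort xy [ 122.8 -177.5] z 20.9 yaw 139.98 w 0.4 F [ 2.9 -1.   4. ]
(0.0283, -0.0988, 0.0193, 140, 10) x10 [1.23, -0.0, 0.02, -0.0]
```

Request:
{"fn": "move_arm", "kwargs": {
  "series": [3.4,0.8,0,0,0,0,0,3.4,1.2,0,0,0,0,0,3.4,1.3,0,0,0,0,0,3.4,1.3,0,0,0,0,0,3.4,1.3,0,0,0,0,0]
}}

```text
time: 17.5
tool_pos: [0.5804, -0.1506, 0.0203]
tcp_rot: [-1.008, -2.976, 0.0]
wrist_force: [2.6, -1.2, 4.3]
width: 0.395
grip_force: 2.6
```

Request:
{"fn": "move_arm", "kwargs": {
  "series": [3.4,1.3,0,0,0,0,0,3.4,1.3,0,0,0,0,0,3.4,1.3,0,0,0,0,0,3.4,1.0,0,0,0,0,0,3.4,0.7,0,0,0,0,0]
}}

```text
time: 18.12
tool_pos: [0.5359, -0.1167, 0.02]
tcp_rot: [-1.008, -2.975, 0.0]
wrist_force: [4.2, -1.2, 3.6]
width: 0.4
grip_force: 2.2
```

```bash
python3 -c "
from h import *
for n in('top','side'): im=read_camera(n);crawl(n,im)
now()"
```

```text
top [220 152  18  19 226] fort mm [ 85.2 107.3]
top [322 232  19  19 255] fort mm [-185.2 -222.7]
side [305 133  13   8  46] fort mm [-194.8 -231.6]
side [232 157  21  20 271] fort mm [  4.5 -77.6]
side [194 202  22  22 308] fort mm [ 86.7 108.1]
t 18.23 fort xy [  32.8 -102.7] z 19.6 yaw 139.99 w 0.4 F [ 1.4 -0.4  0.8]
```

crawler2 has been knocked off its pad to about (86,108) mm. I'll mend that after parking crawler0.

```bash
python3 -c "
from h import *
C=np.array([.0045,-.079]); r=.040
w=[(*(C-r*np.array([np.cos(np.radians(y)),np.sin(np.radians(y))])),.0193,y,1) for y in (130,120,110,100,90)]
plan(*w)"
```

```text
t 18.23 fort xy [  32.8 -102.7] z 19.6 yaw 139.99 w 0.4 F [ 1.4 -0.4  0.8]
(np.float64(0.030211504387461577), np.float64(-0.10964177772475912), 0.0193, 130, 1) x1 [-0.25, -0.7, 0.03, 9.99]
(np.float64(0.02449999999999999), np.float64(-0.11364101615137755), 0.0193, 120, 1) x1 [0.06, -0.69, -0.0, 10.0]
(np.float64(0.018180805733026748), np.float64(-0.11658770483143634), 0.0193, 110, 1) x1 [0.06, -0.69, -0.0, 10.0]
(np.float64(0.011445927106677212), np.float64(-0.11839231012048831), 0.0193, 100, 1) x1 [0.06, -0.69, -0.0, 10.0]
(np.float64(0.004499999999999997), np.float64(-0.119), 0.0193, 90, 1) x1 [0.06, -0.69, -0.0, 10.0]
```

Request:
{"fn": "move_arm", "kwargs": {
  "series": [3.4,-0.5,-0.7,0,0,0,10,3.4,0.1,-0.7,0,0,0,10,3.4,0.1,-0.7,0,0,0,10,3.4,0.1,-0.7,0,0,0,10,3.4,0.1,-0.7,0,0,0,10]
}}

```text
time: 18.85
tool_pos: [0.5076, -0.1342, 0.0185]
tcp_rot: [-2.174, -2.26, 0.003]
wrist_force: [-0.8, -0.2, 0.5]
width: 0.4
grip_force: 0.0
```

```bash
python3 -c "
from h import *
for n in('top','side'): im=read_camera(n);crawl(n,im)
now()"
```

```text
top [220 152  18  19 226] fort mm [ 85.2 107.3]
top [277 177   6  13  55] fort mm [  8.6 -59.1]
top [322 232  19  19 255] fort mm [-185.2 -222.7]
side [305 133  13  12  51] fort mm [-194.6 -221.8]
side [232 158  21  19 259] fort mm [  4.3 -75.5]
side [194 202  22  22 308] fort mm [ 86.7 108.1]
t 18.95 fort xy [   4.1 -119.3] z 18.5 yaw 89.94 w 0.4 F [-0.5  0.1 -1.2]
```

Request:
{"fn": "move_arm", "kwargs": {
  "series": [3.4,0.5,0,0,0,0,0,3.4,0.8,-0.1,0,0,0,0,3.4,1.2,-0.1,0,0,0,0,3.4,1.3,-0.1,0,0,0,0,3.4,1.3,-0.1,0,0,0,0]
}}

```text
time: 19.58
tool_pos: [0.5039, -0.0831, 0.0203]
tcp_rot: [-2.17, -2.271, 0.0]
wrist_force: [0.5, -0.4, -0.6]
width: 0.401
grip_force: 0.5
```

Request:
{"fn": "move_arm", "kwargs": {
  "series": [3.4,1.3,0,0,0,0,0,3.4,1.3,0,0,0,0,0,3.4,1.3,0,0,0,0,0,3.4,1.3,0,0,0,0,0,3.4,1.3,0,0,0,0,0]
}}

```text
time: 20.2
tool_pos: [0.5011, -0.0185, 0.0202]
tcp_rot: [-2.171, -2.271, 0.0]
wrist_force: [-0.0, -0.7, -1.1]
width: 0.398
grip_force: 0.5
```

Request:
{"fn": "move_arm", "kwargs": {
  "series": [3.4,1.3,0,0,0,0,0,3.4,1.3,0,0,0,0,0,3.4,1.3,0,0,0,0,0,3.4,1.3,0,0,0,0,0,3.4,1.3,0,0,0,0,0]
}}

```text
time: 20.82
tool_pos: [0.4981, 0.0465, 0.0203]
tcp_rot: [-2.171, -2.271, 0.0]
wrist_force: [-0.9, -0.9, -0.7]
width: 0.396
grip_force: 0.5
```

Request:
{"fn": "move_arm", "kwargs": {
  "series": [3.4,1.0,0,0,0,0,0,3.4,0.6,0,0,0,0,0,3.4,0.3,0,0,0,0,0]
}}

```text
time: 21.2
tool_pos: [0.4974, 0.0649, 0.0203]
tcp_rot: [2.171, 2.271, -0.0]
wrist_force: [-0.5, -0.8, -0.2]
width: 0.398
grip_force: 0.6
```

```bash
python3 -c "
from h import *
for n in('top','side'): im=read_camera(n);crawl(n,im)
now()"
```

```text
top [222 152  14   5  53] fort mm [108.6 106.9]
top [218 188  14   8  65] fort mm [-15.6 122.1]
top [322 232  19  19 255] fort mm [-185.2 -222.7]
side [194 202  23  23 314] fort mm [ 85.2 109.7]
side [226 207  22  22 305] fort mm [  2.3 118.8]
t 21.3 fort xy [ 3.3 79.9] z 20.4 yaw 89.99 w 0.4 F [0.4 0.  0.3]
```

Request:
{"fn": "move_arm", "kwargs": {
  "series": [3.4,0.5,0,0,0,0,0,3.4,0.7,-0.1,0,0,0,0,3.4,0.7,-0.1,0,0,0,0,3.4,0.6,0,0,0,0,0,3.4,0.2,0,0,0,0,0]
}}

```text
time: 21.92
tool_pos: [0.4941, 0.0919, 0.0203]
tcp_rot: [-2.17, -2.271, 0.0]
wrist_force: [0.3, -1.0, 0.4]
width: 0.398
grip_force: 0.7
```

Request:
{"fn": "move_arm", "kwargs": {
  "series": [3.4,0,0,0,0,0,0,3.4,-2,0,0,0,0,0,3.4,-4,0,0,0,0,0,3.4,-2,0,-3.5,0,0,0,3.4,-0.5,0,-3.5,0,0,0]
}}

```text
time: 22.55
tool_pos: [0.4974, 0.0053, 0.0905]
tcp_rot: [-2.173, -2.268, 0.001]
wrist_force: [1.0, -0.2, 0.3]
width: 0.399
grip_force: 0.0
```

```bash
python3 -c "
from h import *
for n in('top','side'): im=read_camera(n);crawl(n,im)
plan((.081,.045,.09,85,3),(.081,.045,.0203,85,2))"
```

```text
top [220 152  12  18 108] fort mm [ 87.1 117.2]
top [209 178  19  19 223] fort mm [ -0.3 143.2]
top [322 232  19  19 255] fort mm [-185.2 -222.7]
side [194 201  22  23 312] fort mm [ 87.  106.3]
side [225 214  23  23 327] fort mm [  1.2 144.4]
t 22.65 fort xy [ 4.9 20.7] z 94.5 yaw 89.89 w 0.4 F [0.5 0.1 0.1]
(0.081, 0.045, 0.09, 85, 3)
   [0.82, 2.54, 0.15, 1.63]
   [0.89, 2.51, 0.15, 1.63]
   [0.96, 2.48, 0.15, 1.63]
(0.081, 0.045, 0.0203, 85, 2) x2 [0.0, 0.0, 3.49, -0.0]
```

Request:
{"fn": "move_arm", "kwargs": {
  "series": [3.4,1.0,2.5,0,0,0,1.6,3.4,1.1,2.5,0,0,0,1.6,3.4,1.1,2.5,0,0,0,1.6,3.4,0,0,0,0,0,0]
}}

```text
time: 23.15
tool_pos: [0.5735, 0.0406, 0.0896]
tcp_rot: [-2.263, -2.179, -0.0]
wrist_force: [-0.7, -0.4, -0.6]
width: 0.395
grip_force: 0.0
```

Request:
{"fn": "move_arm", "kwargs": {
  "series": [3.4,0,0,2.5,0,0,0,3.4,0,0,2.5,0,0,0,3.4,0,0,2,0,0,0,3.4,0,0,0,0,0,0]
}}

```text
time: 23.65
tool_pos: [0.5697, 0.0396, 0.0179]
tcp_rot: [-2.262, -2.175, 0.006]
wrist_force: [-0.7, 0.4, -0.2]
width: 0.395
grip_force: 0.0
```

```bash
python3 -c "
from h import *
for n in('top','side'): im=read_camera(n);crawl(n,im)
now()"
```

```text
top [225 163  11   8  57] fort mm [ 66.8 102.6]
top [209 180   7  16  76] fort mm [ -1.5 163. ]
top [322 232  19  19 255] fort mm [-185.2 -222.7]
side [194 202  23  22 321] fort mm [ 85.4 108. ]
side [225 214  23  23 320] fort mm [  1.2 144.4]
t 23.75 fort xy [77.  51.5] z 20.4 yaw 85.18 w 0.4 F [ 0.2 -0.6  0.2]
```

Request:
{"fn": "move_arm", "kwargs": {
  "series": [3.4,0.7,0.2,0,0,0,0,3.4,0.6,0.2,0,0,0,0,3.4,0.4,0,0,0,0,0,3.4,0.4,0,0,0,0,0,3.4,0.6,0,0,0,0,0]
}}

```text
time: 24.38
tool_pos: [0.5777, 0.0665, 0.0206]
tcp_rot: [2.264, 2.177, -0.0]
wrist_force: [0.3, -2.7, 0.5]
width: 0.399
grip_force: 1.2
```

Request:
{"fn": "move_arm", "kwargs": {
  "series": [3.4,0.6,0,0,0,0,0,3.4,0.6,0.1,0,0,0,0,3.4,0.6,0,0,0,0,0,3.4,0.4,0,0,0,0,0,3.4,0,0,0,0,0,0]
}}

```text
time: 25.0
tool_pos: [0.5794, 0.0892, 0.0202]
tcp_rot: [-2.264, -2.178, -0.001]
wrist_force: [-0.2, -1.4, 0.0]
width: 0.397
grip_force: 0.3
```

```bash
python3 -c "
from h import *
for n in('top','side'): im=read_camera(n);crawl(n,im)
now()"
```

```text
top [210 156  15  14  98] fort mm [ 81.1 145.4]
top [322 232  19  19 255] fort mm [-185.2 -222.7]
side [191 210  23  23 326] fort mm [ 89.  137.9]
side [225 214  24  23 332] fort mm [ -0.  144.3]
t 25.1 fort xy [ 86.1 100.4] z 20.0 yaw 85.18 w 0.4 F [ 1.   0.4 -0.4]
```

Request:
{"fn": "move_arm", "kwargs": {
  "series": [3.4,0.4,0,0,0,0,0,3.4,0.3,0,0,0,0,0,3.4,0.1,0,0,0,0,0,3.4,0,0,0,0,0,0,3.4,-2,0,0,0,0,0]
}}

```text
time: 25.72
tool_pos: [0.579, 0.077, 0.0203]
tcp_rot: [-2.262, -2.18, -0.001]
wrist_force: [0.0, 0.3, -0.6]
width: 0.399
grip_force: 0.0
```

Request:
{"fn": "move_arm", "kwargs": {
  "series": [3.4,-2.5,0,0,0,0,0,3.4,-0.5,0,-5,0,0,0,3.4,0,0,-5,0,0,0,0,0,0,0,0,0,0]
}}

```text
time: 26.22
tool_pos: [0.5819, 0.0454, 0.1259]
tcp_rot: [2.26, 2.172, 0.012]
wrist_force: [0.3, -0.6, 0.3]
width: 0.196
grip_force: 0.0
```

```bash
python3 -c "
from h import *
for n in('top','side'): im=read_camera(n);crawl(n,im)
save('','s4',cv2.resize(im[120:260,150:350],None,fx=4,fy=4))
plan((.142,0,.115,90,3),(.142,0,.069,90,2))"
```

```text
top [208 153   6  14  59] fort mm [ 91.6 166.7]
top [221 153   6  16  74] fort mm [ 87.3 123.8]
top [322 232  19  19 255] fort mm [-185.2 -222.7]
side [190 211  24  25 331] fort mm [ 89.4 144.7]
side [225 214  23  23 327] fort mm [  1.2 144.4]
t 26.32 fort xy [83.  57.2] z 121.1 yaw 85.14 w 0.02 F [-0.5  0.6 -1. ]
(0.142, 0, 0.115, 90, 3)
   [-1.73, 2.12, 0.2, -1.62]
   [-1.79, 2.07, 0.2, -1.62]
   [-1.85, 2.02, 0.2, -1.62]
(0.142, 0, 0.069, 90, 2) x2 [0.0, -0.0, 2.3, -0.0]
```

View pics/s4.png

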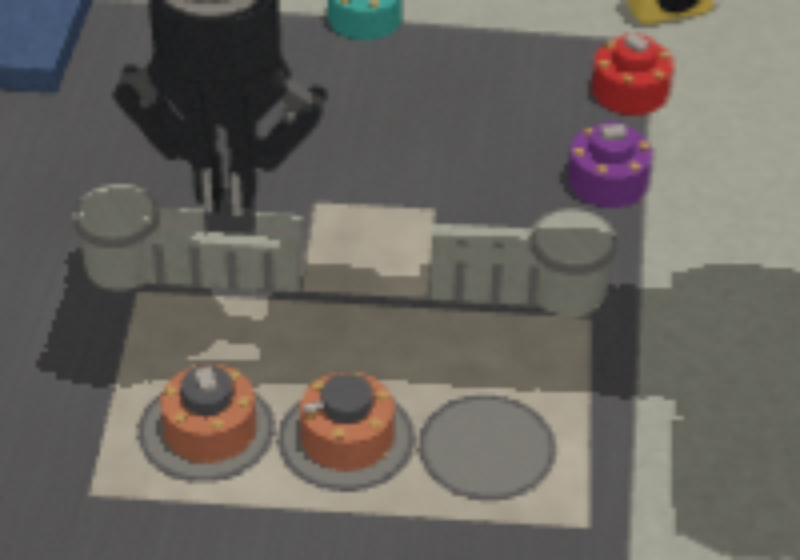

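Both crawlers, at crop px (208,415) and (346,420), are centred on their pads. Next I close the gate.

Request:
{"fn": "move_arm", "kwargs": {
  "series": [0,-1.7,2.1,0,0,0,-1.6,0,-1.8,2.1,0,0,0,-1.6,0,-1.9,2,0,0,0,-1.6,0,0,0,2.6,0,0,0,0,0,0,2.6,0,0,0]
}}

```text
time: 26.95
tool_pos: [0.6378, -0.0089, 0.0655]
tcp_rot: [-2.17, -2.268, 0.003]
wrist_force: [-0.1, -0.3, -1.0]
width: 0.002
grip_force: 0.0
```

```bash
python3 -c "
from h import *
plan((.125,0,.068,90,1),(.030,0,.068,90,9))"
```

```text
t 26.95 fort xy [140.3  -0. ] z 65.5 yaw 89.94 w 0.0 F [-0.1 -0.3 -1. ]
(0.125, 0, 0.068, 90, 1) x1 [0.0, -1.53, -0.25, -0.06]
(0.03, 0, 0.068, 90, 9) x9 [-0.0, -1.06, -0.0, -0.0]
```

Request:
{"fn": "move_arm", "kwargs": {
  "series": [0,0,-1.5,0,0,0,0,0,0,-0.8,0,0,0,0,0,0,-1,0,0,0,0,0,0,-1.1,0,0,0,0,0,0,-1.1,0,0,0,0]
}}

```text
time: 27.58
tool_pos: [0.5842, -0.0106, 0.0694]
tcp_rot: [2.17, 2.27, 0.002]
wrist_force: [1.2, 0.1, 1.2]
width: -0.004
grip_force: 0.7
```

Request:
{"fn": "move_arm", "kwargs": {
  "series": [0,0,-1.1,0,0,0,0,0,0,-1.1,0,0,0,0,0,0,-1.1,0,0,0,0,0,0,-1.0,0,0,0,0,0,0,-0.6,0,0,0,0]
}}

```text
time: 28.2
tool_pos: [0.5344, -0.0127, 0.0681]
tcp_rot: [-2.171, -2.27, 0.0]
wrist_force: [1.4, 0.7, 0.4]
width: 0.001
grip_force: 0.7
```

```bash
python3 -c "
from h import *
plan((.0285,0,.066,90,1))
crawl('side',read_camera('side'))"
```

```text
t 28.2 fort xy [36.7  0.8] z 68.1 yaw 89.98 w 0.0 F [1.4 0.7 0.4]
(0.0285, 0, 0.066, 90, 1) x1 [-0.08, -0.82, 0.21, -0.02]
side [190 213  24  23 324] fort mm [ 88.9 148.1]
side [225 214  23  23 327] fort mm [  1.2 144.4]
```

Request:
{"fn": "move_arm", "kwargs": {
  "series": [0,0,-0.4,0,0,0,0,0,0,-0.3,0,0,0,0,0,0,0,0,0,0,0]
}}

```text
time: 28.62
tool_pos: [0.53, -0.013, 0.0684]
tcp_rot: [2.169, 2.269, 0.004]
wrist_force: [5.7, 0.9, -5.1]
width: -0.002
grip_force: 3.0
```

Request:
{"fn": "move_arm", "kwargs": {
  "series": [0,0,-0.3,0,0,0,0,0,0,0,0,0,0,0]
}}

```text
time: 28.88
tool_pos: [0.5296, -0.0131, 0.0688]
tcp_rot: [2.167, 2.265, 0.011]
wrist_force: [12.7, 0.3, -8.9]
width: 0.001
grip_force: 6.1
```

Request:
{"fn": "move_arm", "kwargs": {
  "series": [0,0,-0.3,0,0,0,0,0,0,0,0,0,0,0]
}}

```text
time: 29.12
tool_pos: [0.5293, -0.0132, 0.0694]
tcp_rot: [2.164, 2.262, 0.017]
wrist_force: [19.7, 2.0, -14.7]
width: 0.001
grip_force: 9.1
```

```bash
python3 -c "
from h import *
now()"
```

```text
t 29.12 fort xy [31.6  0.6] z 69.4 yaw 89.96 w 0.0 F [ 19.7   2.  -14.7]
```

Request:
{"fn": "move_arm", "kwargs": {
  "series": [0,0,2.5,0,0,0,0,0,0,0,-5,0,0,0,0,-3,0,-5,0,0,0,0,-6,0,-2,0,0,0,0,-6,0,0,0,0,0]
}}

```text
time: 29.75
tool_pos: [0.5554, -0.1629, 0.191]
tcp_rot: [2.166, 2.269, 0.003]
wrist_force: [0.3, -0.5, -0.8]
width: 0.002
grip_force: 0.0
```

Request:
{"fn": "move_arm", "kwargs": {
  "series": [0,-6,0,0,0,0,0,0,-6,0,0,0,0,0,0,0,0,0,0,0,0]
}}

```text
time: 30.12
tool_pos: [0.5585, -0.2853, 0.1875]
tcp_rot: [-2.176, -2.265, 0.002]
wrist_force: [0.6, 2.0, 0.3]
width: -0.005
grip_force: 0.0
```

```bash
python3 -c "
from h import *
now()
for n in('top','side'): im=read_camera(n);crawl(n,im)
print(px('side',[W(-.017,.005,.06),W(.017,.005,.06),W(-.049,.0035,.02)]))
save('','s5',cv2.resize(im[120:260,150:350],None,fx=4,fy=4))"
```

```text
t 30.12 fort xy [  48.5 -272.5] z 187.5 yaw 89.71 w -0.0 F [0.6 2.  0.3]
top [208 151  19  19 229] fort mm [ 89.4 145.2]
top [209 178  18  19 223] fort mm [ -0.3 144.8]
side [190 213  24  23 327] fort mm [ 88.9 148.1]
side [225 214  23  23 327] fort mm [  1.2 144.4]
[[247.40031742 175.03321604]
 [234.72272026 174.33642877]
 [259.07602315 186.04684666]]
```

View pics/s5.png

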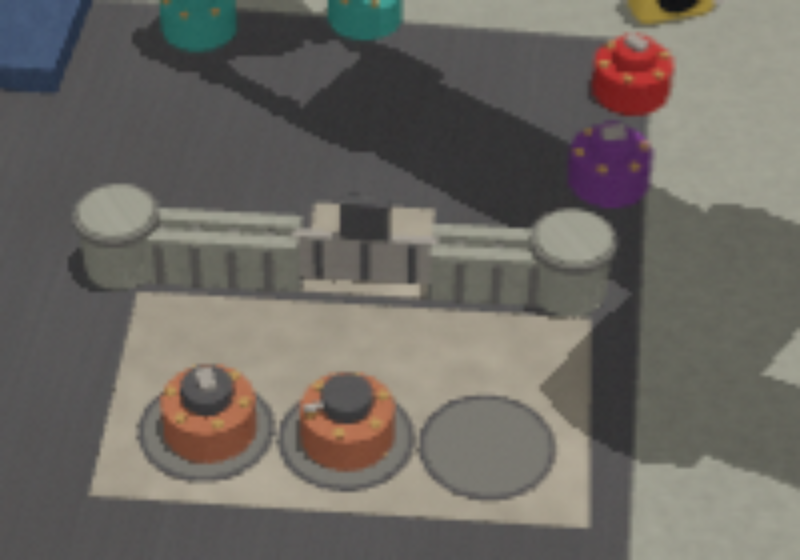

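The gate spans the whole gateway, with its tab at crop px (366,222) as predicted for shut. Both crawlers are centred on their pads, within about 4 mm.

```bash
python3 -c "
from h import *
print(finish_job())"
```

```text
the job is handed in; nothing more can be done
None
```

The job is handed in: crawler2 is parked on pad2 and crawler0 on pad1 (crawler1 was absent), both within about 4 mm of centre in the last images, and the gate was pushed shut to its stop; the interface returned no verdict.

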